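# Draw the enclosure's sash down with the hook pole until it latches

### The arm

A 6-joint arm with a two-finger parallel gripper is mounted at the origin on a cart in front of the work surface, level with it; the furniture and walls round the work are solid. World frame = base frame: x ahead of the robot, y to its left, z up, the work surface at z = 0. Lengths are in m, angles in rad, forces in N, time in s.
With the tool pointing down it reaches from about 0.35 to 0.85 m from the base axis. Payload 8.1 kg.
Tool frame: the origin (TCP) lies on the centre line of the jaws, within the pads' length; the fingertips stand 17 mm ahead of it and the grasp point (between the pads) lies 2 mm behind it; z points along the fingers, y is the line along which they close (so a half turn about z gives the same grasp; the last joint's range is limited). The gripper opens to 85 mm and grips with 20 to 120 N. Pads are 22 mm wide; open, the fingers measure 114 mm over their backs; the gripper's body (76 mm by 85 mm) begins 54 mm behind the grasp point. The pads swing forward as they close: fully open they stand 13 mm farther back than shut.
Start: joints at [-1.352, 0.13, 1.488, -0, 1.523, -0.085], TCP at [0.18, -0.573, 0.248] pointing down, gripper open.
Joint ranges: [-2.96, 2.96], [-0.89, 2.26], [0.02, 2.5], [-1.34, 4.48], [0, 2.73], [-2.66, 2.66]. Speed limits (rad/s): [2.39, 2.39, 2.79, 3.14, 3.14, 3.14].

### API

Orientations are given as a unit quaternion [w, x, y, z].
In Python, from station import * gives the robot as it stands.
- The arm moves only by the tool send_rows, never from a script. Its argument "rows" is a list of rows, each an object with "translation": the shift along the world's x, y, z in units of 30 mm (1.0 is 30 mm), a list of three; "turn": the turn, a rotation vector about the world's x, y, z in degrees, a list of three; "grip": the opening, from 0 (shut) to 1 (fully open). In form: [{"translation": [x, y, z], "turn": [rx, ry, rz], "grip": grip}, ...]. A call has 1 to 20 rows; each row shifts and turns the commanded pose from where the row before left it; what a row does not reach is not made up. A row lasts 1/8 s, in which the tool goes at most 62.5 mm and 10.7 degrees, less where a joint would pass 70% of its speed; a pose out of reach is approached as far as the arm can. A call is refused whole if a number of a shift passes 1 or a number of a turn 10.7, either way. A call with a gripper value outside its range is refused whole. The fingers move at their own pace and stop on an object; "squeeze" is the grip in N (left out, the last holds). Time passes only in rows, so rows that do not move let the fingers close. It gives the time, the measured TCP pose, the force, the opening and the grip force at its end, in the units of the state.
- state(): the state, without advancing time (a new reading comes with each control period).
- read_camera(name): name is "scene" or "top" or "wrist"; returns the picture (480x640x3 uint8, blue, green, red); there is no depth.
- calibration(name): a dict with "camera_matrix" (3x3 intrinsics, pixels), "world_from_camera" (4x4, takes a point from camera to world coordinates). Camera axes: x right, y up, looking along -z (the intrinsics and any distortion apply to the point x, -y, -z); pixel columns grow to the right and rows downward; lengths in m; the calibration is good to about 2 mm. A picture is of the moment at which its call begins: read the wrist's pose just before it. calibration takes no time and is no camera call; for the wrist camera it gives the pose at the moment of the call.
- hand_in(): hands the job in; it is judged then, once.
The state is a dict: "time_s": time; "joint_pos": joint angles; "qvel": joint speeds; "effort": joint torques, N m; "position": TCP position; "ee_rot": TCP orientation; "wrist_force": force on the tool from outside, world axes, zero at the start; "wrist_torque": the same for the moment, N m; "grip_width": opening from 0.0 (shut) to 1.0 (fully open); "gripper_force": force on a finger pad.
Only numpy, scipy, OpenCV 4.12 (cv2) and the standard library are available. Lean on these libraries where they do the work, as an engineer would, in place of code of your own. Each camera call takes 0.05 s, during which the arm holds its last target. There are 200 camera calls.

### The job

The dishes in the small bench enclosure are to dry behind its sash. Take the hook pole from its stand, hook it into the ring on the raised front sash and draw the sash gently down, with no more than 12 N, until its spring latch catches and holds it at the set air gap. Then unhook the pole and lay it back in its stand; only the pole may touch the enclosure, never the gripper, and the other things on the bench stay where they are.

Things in the scene. Friction and masses are not known exactly. Their poses are not given: they have to be found in the camera images.
- enclosure: Fixed bench enclosure 250 deep, 240 wide, 360 mm high: white base and roof, clear sides. Origin: centre of its underside; x from front to back, y to its left seen from the front, z up. Front leans back 20 degrees: slope starts at x -115, z 30 mm, runs up along (0.342,0,0.940). In it slides a clear spring-raised sash; its pin is caught by a slam latch block clamped low on the right channel.
- sash (a joint): How far (m) the sash is drawn down the slope: 0 up, at rest. Pull: about 4 N at first, 5 N low down, up to 5 N more over the 20 mm in which its pin pushes the latch's bolt aside. The block's height was set by hand: the bolt snaps over the pin anywhere from 0.067 to 0.112; 3 mm lower is a hard stop. Let go before the catch, it runs up again; feel for the stop.
- ring (a point): Centre of the steel pull ring on the sash's top rail: 6 mm bar, 30 mm inside, 42 outside diameter. Its rear meets the rail; its axis lies along the slope, so it sticks out forward, nearly level. The pane is 24 mm behind this point. Sash up: at x -35, z 319 mm in the enclosure's frame; it moves with the sash along the slope.
- ring_front (a point): Middle of the ring's front bar (centre of the 6 mm bar), 18 mm in front of the ring's centre, square to the slope: the part that the hook pulls on.
- pole: Loose hook pole, 0.16 kg. Origin: centre of its black flat-sided grip. In the stand its frame is level: z up, x towards the hook; the shaft rises to +x at 35 degrees. Grip 18 mm wide (y), 26 high, 120 long along the shaft (75 below, 45 above the origin). Take it at the origin from straight above, closing along y, with 80 N or more, else the pull turns it in the fingers.
- hook (a point): Seat of the hook, where the ring's front bar (its centre) lies when hooked: at (148,0,94) mm in the pole's frame. A crook of 6 mm steel bar bends over it, mouth down; its prong comes down 10 mm beyond it (+x), parallel to the sash's slope when the pole is held as it lay in its stand and faces the enclosure squarely.
- hook_tip (a point): Lower end of the prong: (150,0,70) mm in the pole's frame. It is lowered into the ring from above, between the front bar and the rail; to unhook it rises more than 25 mm.
- pole_stand: Fixed stand: grey base plate 215 x 78 x 8 mm, at the low end a grey trough with an end plate under the grip's tail, at the high end a steel wire fork under the 10 mm shaft, both open upward with flared mouths. Origin: on the bench under the pole's origin; x towards the fork and hook, z up.
- pole_rest (a point): Where the pole's origin lies when the pole is seated in its stand, 100 mm above the bench; the pole's axes are then those of the stand. The pole is lifted out and laid in straight from above.
- beaker: Loose glass beaker, 56 x 61 x 68 mm, a bystander. Origin: centre of its underside.
- bench_timer: Loose white timer, 66 x 62 x 19 mm, a bystander lying face up. Origin: centre of its underside.

How it is judged:
On the way, in this order (a step that is already met when the one before it is completed fails the run):
1. the hook is in the ring (its seat within 12 mm of the ring's front bar) and draws the sash down, loaded with more than 1.5 N, at least 20 mm (distance between hook and ring_front below 0.012 m and contact force between pole and enclosure above 1.5 N and value of joint sash above 0.02 m), for 0.1 s.
2. the sash stays down, caught by its latch (joint over 0.064, still), while the pole no longer bears on it (value of joint sash above 0.064 m and velocity of joint sash between -0.01 and 0.01 m/s and contact force between pole and enclosure below 0.3 N), for 0.3 s.
At the end, for the whole second after the job is handed in: The sash is caught by its latch and stays down (joint over 0.064), and the pole lies at rest in its stand: origin within 20 mm of its rest point, axes within 0.12 rad of the stand's, borne by the stand and let go (value of joint sash above 0.064 m and distance between pole and pole_rest below 0.02 m and angle between the z axis of pole and the z axis of pole_stand, either way round below 0.12 rad and angle between the x axis of pole and the x axis of pole_stand, either way round below 0.12 rad and contact force between pole and pole_stand above 0.3 N and linear speed of pole below 0.02 m/s); the robot touches nothing.
It fails at once if the pole pressed or pulled on the enclosure or its sash with more than 18 N (contact force between pole and enclosure above 18 N).
It fails at once if the gripper or arm touched the enclosure or its sash (over 1 N) (contact force between any of the fingers, the arm and enclosure above 1 N).
It fails at once if the beaker or the timer was moved by more than 30 mm (distance of any of beaker, bench_timer from where it was at the start of the episode above 0.03 m).
It also fails if it takes over 58 s, if anything falls off the work surface, if the arm or the gripper's body presses on something with over 40 N, if the wrist force passes 120 N, or if a joint passes its speed limit or range.

## Working session

There is one attempt and no reset: what is moved stays moved. The work goes in short steps, Python scripts to look and compute and a tool call to move; the robot and the scene stay as the last step left them, time stands still between calls to the robot, and variables do not carry over. Pictures are saved under pics/ and viewed, at most 10 in all, crops included, and the job is handed in when it is done.

Besides the shell and the picture viewer there is one more tool, called after "Emit:" as name(argument=value, ...), one argument or row to a line, values as JSON. send_rows: Moves the arm, as the interface text tells. Its arguments: {"type":"object","properties":{"rows":{"type":"array","items":{"type":"object","properties":{"translation":{"type":"array","items":{"type":"number"}},"turn":{"type":"array","items":{"type":"number"}},"grip":{"type":"number"}}}},"squeeze":{"type":"number"}},"required":["rows"]}

```bash
mkdir -p pics; python3 - <<'E'
from station import *
import cv2,numpy as np
for n in("scene","top"):
    cv2.imwrite(f"pics/{n}0.png",read_camera(n)); c=calibration(n); print(n,np.round(c["camera_matrix"],1).tolist(),np.round(c["world_from_camera"],4).tolist(),[k for k in c])
s=state();print(s)
E
```

```text
scene [[517.2, 0.0, 312.9], [0.0, 517.2, 239.5], [0.0, 0.0, 1.0]] [[0.747, -0.5844, 0.317, 0.9345], [0.6648, 0.6563, -0.3566, -0.4298], [0.0003, 0.4772, 0.8788, 1.2728], [0.0, 0.0, 0.0, 1.0]] ['camera_matrix', 'world_from_camera']
top [[616.2, 0.0, 318.0], [0.0, 616.2, 248.1], [0.0, 0.0, 1.0]] [[0.0123, 0.9917, -0.1282, 0.3464], [-0.9999, 0.0127, 0.0018, -0.0183], [0.0034, 0.1282, 0.9917, 1.6342], [0.0, 0.0, 0.0, 1.0]] ['camera_matrix', 'world_from_camera']
{'time_s': 0.1, 'joint_pos': array([-1.35236823e+00,  1.31084958e-01,  1.48916689e+00,  1.64564102e-05,
        1.52298862e+00, -8.53851261e-02]), 'qvel': array([-0.00060114, -0.00122562, -0.00086256, -0.00147211, -0.00116228,
        0.00132367]), 'effort': array([ 1.78765324e-03, -5.70946276e+01, -5.01942945e+01, -9.59006093e-05,
        7.99911650e-03,  3.25895513e-06]), 'position': array([ 0.179432  , -0.57206055,  0.24735162]), 'ee_rot': array([-8.22633444e-04,  9.88484085e-01,  1.51322616e-01, -4.65669660e-05]), 'wrist_force': array([-0.16039559,  0.44982042,  1.01949802]), 'wrist_torque': array([ 0.00623855, -0.00446263, -0.01867154]), 'gripper_force': 0.0, 'grip_width': 0.9980893938653737}
```

View pics/scene0.png

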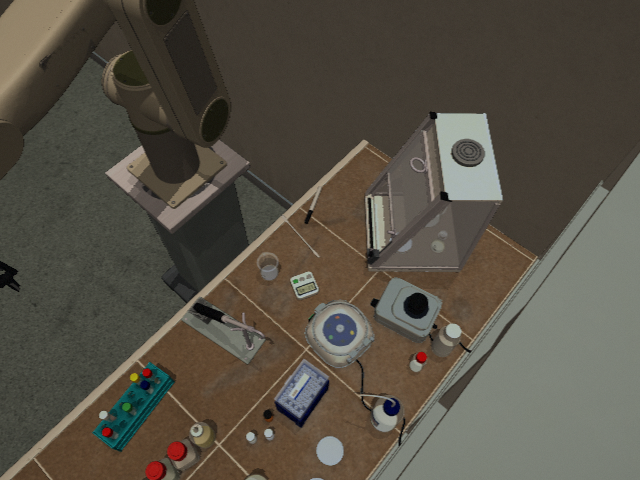

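View pics/top0.png

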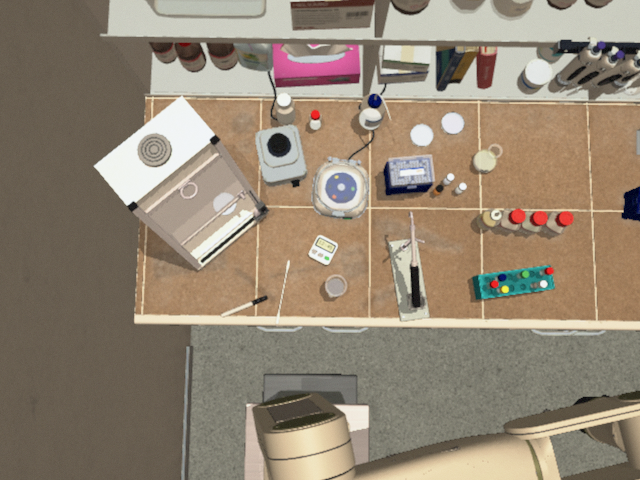

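The scene view shows the enclosure at (430,190), with the ring near (418,163), and the stand with pole at (225,330). In the top view the enclosure is at (180,180) with the ring at (189,190), and the stand is at (408,278). I'll zoom in for precise points.

```bash
python3 - <<'E'
import cv2,numpy as np
s=cv2.imread("pics/scene0.png");t=cv2.imread("pics/top0.png")
def crop(im,x,y,w,h,k):
    c=cv2.resize(im[y:y+h,x:x+w],None,fx=k,fy=k,interpolation=cv2.INTER_CUBIC)
    for i in range(0,w,20):
        cv2.line(c,(i*k,0),(i*k,6),(0,255,255),1); cv2.putText(c,str(x+i),(i*k+1,16),0,.35,(0,255,255),1)
    for i in range(0,h,20):
        cv2.line(c,(0,i*k),(6,i*k),(0,255,255),1); cv2.putText(c,str(y+i),(8,i*k+4),0,.35,(0,255,255),1)
    return c
cv2.imwrite("pics/enc.png",np.hstack([crop(t,90,90,190,190,2)[:380],crop(s,350,100,190,190,2)]))
cv2.imwrite("pics/pol.png",np.hstack([crop(t,370,200,80,130,4),crop(s,175,285,100,130,4)]))
E
```

```text
(no output)
```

View pics/enc.png

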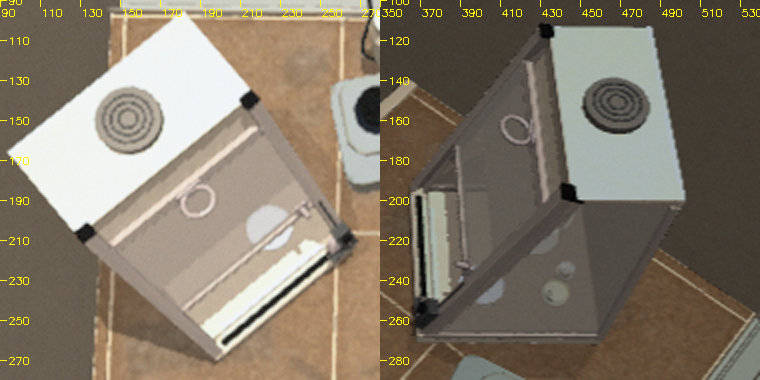

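View pics/pol.png

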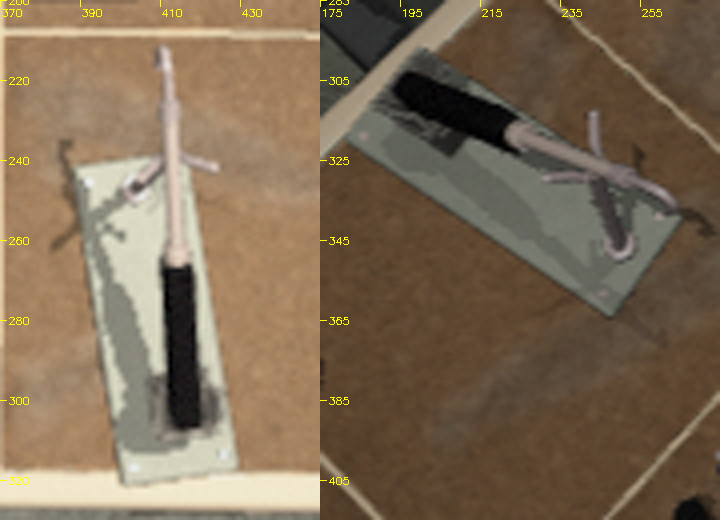

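The enclosure's ring centre is at top (188.5,190) and scene (419,165). The grip's ends are at top (416.5,307) and (414,265.5), and scene (195,305.5) and (223.7,320). I've read the corners too and will now fit the poses.

```bash
cat > h.py <<'E'
import numpy as np
from station import *
from scipy.optimize import least_squares
def proj(c,P):
    T=np.linalg.inv(c["world_from_camera"]); p=np.atleast_2d(P)@T[:3,:3].T+T[:3,3]
    K=c["camera_matrix"]; return np.c_[K[0,2]-K[0,0]*p[:,0]/p[:,2],K[1,2]+K[1,1]*p[:,1]/p[:,2]]
def place(q,L):
    c,s=np.cos(q[2]),np.sin(q[2]); L=np.atleast_2d(L)
    return np.c_[q[0]+c*L[:,0]-s*L[:,1],q[1]+s*L[:,0]+c*L[:,1],L[:,2]]
E
python3 - <<'E'
from h import *
T=calibration("top");S=calibration("scene")
def fit(obs,q0,extra=False):
    def f(q):
        r=[]
        for cam,loc,px in obs:
            l=np.array(loc[:3],float)/1000
            if len(loc)>3: l[0]+=q[3]
            r.append((proj(cam,place(q,l))[0]-px)*(3 if len(loc)>4 else 1))
        return np.concatenate(r)
    s=least_squares(f,q0,loss="soft_l1");print(np.round(s.x,4));print(np.round(f(s.x).reshape(-1,2),1).tolist());return s.x
fit([(T,(-35,0,319),(188.5,190)),(S,(-35,0,319),(419.3,165)),(T,(125,120,360),(94,166)),(T,(125,-120,360),(181.5,96.5)),
 (S,(125,120,360),(486,113.5)),(S,(125,-120,360),(502.5,201.5))],[.6,.2,.6])
P=lambda x,z:(x,0,100+z)
fit([(T,P(-68.9,-32.4),(416.5,307)),(T,P(44.4,15.2),(414.2,265.5)),(S,P(-68.9,-32.4),(195,305.5)),(S,P(44.4,15.2),(223.7,320)),
 (T,(107,39,8,1),(389.5,241)),(T,(107,-39,8,1),(415.5,238.8)),(T,(-108,-39,8,1),(429.5,317)),(T,(-108,39,8,1),(400.5,321)),
 (S,(-108,39,8,1),(201,297)),(S,(107,39,8,1),(265,339)),(S,(107,-39,8,1),(248,364))],[.3,-.2,0.1,0])
E
```

```text
[0.6666 0.2844 0.7153]
[[0.6, 0.0], [-1.3, -0.4], [-0.3, -0.9], [0.7, -1.5], [-0.1, -0.8], [0.3, -1.6]]
[ 0.4649 -0.2644  0.146   0.014 ]
[[0.7, 1.9], [-0.9, -2.6], [-2.4, -2.1], [2.2, 0.8], [-1.3, -0.4], [1.6, -2.0], [0.2, 0.1], [-0.2, 0.1], [-1.6, -1.8], [0.8, -0.2], [-0.8, 0.5]]
```

Emit:
send_rows(
  rows=[
    {"translation": [0.79, 0.855, 0], "turn": [0, 0, -0.76], "grip": 1},
    {"translation": [0.79, 0.855, 0], "turn": [0, 0, -0.76], "grip": 1},
    {"translation": [0.79, 0.855, 0], "turn": [0, 0, -0.76], "grip": 1},
    {"translation": [0.79, 0.855, 0], "turn": [0, 0, -0.76], "grip": 1},
    {"translation": [0.79, 0.855, 0], "turn": [0, 0, -0.76], "grip": 1},
    {"translation": [0.79, 0.855, 0], "turn": [0, 0, -0.76], "grip": 1},
    {"translation": [0.79, 0.855, 0], "turn": [0, 0, -0.76], "grip": 1},
    {"translation": [0.79, 0.855, 0], "turn": [0, 0, -0.76], "grip": 1},
    {"translation": [0.79, 0.855, 0], "turn": [0, 0, -0.76], "grip": 1},
    {"translation": [0.79, 0.855, 0], "turn": [0, 0, -0.76], "grip": 1},
    {"translation": [0.79, 0.855, 0], "turn": [0, 0, -0.76], "grip": 1},
    {"translation": [0.79, 0.855, 0], "turn": [0, 0, -0.76], "grip": 1},
    {"translation": [0, 0, 0], "turn": [0, 0, 0], "grip": 1},
  ],
  squeeze=110,
)

```text
time_s: 1.72
position: [0.4649, -0.2629, 0.2478]
ee_rot: [-0.001, 0.997, 0.074, -0.0]
wrist_force: [-0.6, -0.3, 0.0]
grip_width: 1.002
gripper_force: 0.0
```

```bash
python3 - <<'E'
from h import *
import cv2
c=calibration("wrist");im=read_camera("wrist");cv2.imwrite("pics/w1.png",im)
s=state();print(s["time_s"],s["position"],s["ee_rot"],s["wrist_force"]);print(np.round(c["world_from_camera"],3).tolist(),c["camera_matrix"][0])
q=[.4649,-.2644,.146]
print(proj(c,place(q,np.array([[-61,0,57],[0,0,100],[37,0,126],[148,0,194],[150,0,170]])/1000)))
E
```

```text
1.775 [ 0.46410114 -0.26391614  0.24776533] [-2.42070964e-04  9.97304177e-01  7.33765473e-02 -4.50167822e-04] [-0.89209089 -0.32152762 -0.06600925]
[[0.148, 0.94, 0.308, 0.544], [-0.989, 0.141, 0.046, -0.249], [-0.0, -0.312, 0.95, 0.375], [0.0, 0.0, 0.0, 1.0]] [352.73997703   0.         315.91895445]
[[319.16179172 278.53741074]
 [319.99542689 231.01383968]
 [320.69461366 191.05312331]
 [324.39180978 -40.89147032]
 [323.33608005 -23.58964219]]
```

View pics/w1.png

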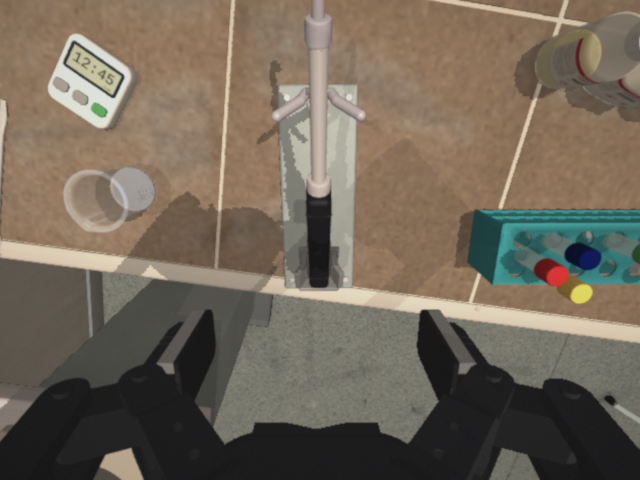

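The wrist view shows the grip centred at x≈318.5, y 190–286, within 2 mm of the prediction. I'll descend and grasp.

Emit:
send_rows(
  rows=[
    {"translation": [0.02, 0, -0.8], "turn": [0, 0, 0.5], "grip": 1},
    {"translation": [0, 0, -0.8], "turn": [0, 0, 0], "grip": 1},
    {"translation": [0, 0, -0.8], "turn": [0, 0, 0], "grip": 1},
    {"translation": [0, 0, -0.8], "turn": [0, 0, 0], "grip": 1},
    {"translation": [0, 0, -0.7], "turn": [0, 0, 0], "grip": 1},
    {"translation": [0, 0, -0.6], "turn": [0, 0, 0], "grip": 1},
    {"translation": [0, 0, -0.5], "turn": [0, 0, 0], "grip": 1},
    {"translation": [0, 0, 0], "turn": [0, 0, 0], "grip": 1},
    {"translation": [0, 0, 0], "turn": [0, 0, 0], "grip": 0},
    {"translation": [0, 0, 0], "turn": [0, 0, 0], "grip": 0},
    {"translation": [0, 0, 0], "turn": [0, 0, 0], "grip": 0},
    {"translation": [0, 0, 0], "turn": [0, 0, 0], "grip": 0},
    {"translation": [0, 0, 0], "turn": [0, 0, 0], "grip": 0},
    {"translation": [0, 0, 0], "turn": [0, 0, 0], "grip": 0},
    {"translation": [0, 0, 0], "turn": [0, 0, 0], "grip": 0},
    {"translation": [0, 0, 0], "turn": [0, 0, 0], "grip": 0},
  ],
  squeeze=110,
)

```text
time_s: 3.78
position: [0.4649, -0.265, 0.099]
ee_rot: [0.0, 0.997, 0.077, 0.0]
wrist_force: [-1.6, 0.9, 6.3]
grip_width: 0.192
gripper_force: 107.3
```

Emit:
send_rows(
  rows=[
    {"translation": [0, 0, 0.3], "turn": [0, 0, 0], "grip": 0},
    {"translation": [0, 0, 0.6], "turn": [0, 0, 0], "grip": 0},
    {"translation": [0, 0, 0.9], "turn": [0, 0, 0], "grip": 0},
    {"translation": [0, 0, 0.9], "turn": [0, 0, 0], "grip": 0},
    {"translation": [0, 0, 0.9], "turn": [0, 0, 0], "grip": 0},
    {"translation": [0, 0, 0.9], "turn": [0, 0, 0], "grip": 0},
    {"translation": [0, 0, 0.9], "turn": [0, 0, 0], "grip": 0},
    {"translation": [0, 0, 0.7], "turn": [0, 0, 0], "grip": 0},
    {"translation": [0, 0, 0.4], "turn": [0, 0, 0], "grip": 0},
    {"translation": [0, 0, 0.2], "turn": [0, 0, 0], "grip": 0},
    {"translation": [0, 0, 0], "turn": [0, 0, 0], "grip": 0},
  ],
)

```text
time_s: 5.15
position: [0.4645, -0.2647, 0.2992]
ee_rot: [-0.0, 0.997, 0.077, -0.0]
wrist_force: [0.0, -0.4, -1.2]
grip_width: 0.191
gripper_force: 107.3
```

Emit:
send_rows(
  rows=[
    {"translation": [0.02, 0.4, 0], "turn": [0, 0, 1], "grip": 0},
    {"translation": [0.04, 0.8, 0], "turn": [0, 0, 2], "grip": 0},
    {"translation": [0.04, 0.8, 0], "turn": [0, 0, 2], "grip": 0},
    {"translation": [0.04, 0.8, 0], "turn": [0, 0, 2], "grip": 0},
    {"translation": [0.04, 0.8, 0], "turn": [0, 0, 2], "grip": 0},
    {"translation": [0.04, 0.8, 0], "turn": [0, 0, 2], "grip": 0},
    {"translation": [0.04, 0.8, 0], "turn": [0, 0, 2], "grip": 0},
    {"translation": [0.04, 0.8, 0], "turn": [0, 0, 2], "grip": 0},
    {"translation": [0.04, 0.8, 0], "turn": [0, 0, 2], "grip": 0},
    {"translation": [0.04, 0.8, 0], "turn": [0, 0, 2], "grip": 0},
    {"translation": [0.04, 0.8, 0], "turn": [0, 0, 2], "grip": 0},
    {"translation": [0.04, 0.8, 0], "turn": [0, 0, 2], "grip": 0},
    {"translation": [0.04, 0.8, 0], "turn": [0, 0, 2], "grip": 0},
    {"translation": [0.04, 0.8, 0], "turn": [0, 0, 2], "grip": 0},
    {"translation": [0.04, 0.8, 0], "turn": [0, 0, 2], "grip": 0},
    {"translation": [0.04, 0.8, 0], "turn": [0, 0, 2], "grip": 0},
    {"translation": [0.04, 0.67, 0], "turn": [0, 0, 1.2], "grip": 0},
    {"translation": [0, 0, 0], "turn": [0, 0, 0], "grip": 0},
    {"translation": [0, 0, 0], "turn": [0, 0, 0], "grip": 0},
  ],
)

```text
time_s: 7.52
position: [0.4838, 0.1272, 0.2988]
ee_rot: [0.0, 0.937, 0.35, -0.001]
wrist_force: [-0.0, 0.5, -1.6]
grip_width: 0.191
gripper_force: 107.4
```

```bash
cat > look.py <<'E'
from h import *
import cv2,sys
n=sys.argv[1]
o=[]
s=state();p=s["position"];print(s["time_s"],p,s["ee_rot"],s["wrist_force"],s["grip_width"])
yaw=2*np.arctan2(s["ee_rot"][2],s["ee_rot"][1]);print("yaw",yaw)
ring=place([.6666,.2844,.7153],[[-.035,0,.319],[-.0519,0,.3252]])
hk=place([p[0],p[1],yaw],np.array([[.148,0,.094],[.150,0,.070]]))+[0,0,p[2]]
for cam in("wrist","scene","top"):
    c=calibration(cam);im=read_camera(cam);r=proj(c,ring);h=proj(c,hk)
    print(cam,"ring,front",r.round(1).tolist(),"seat,tip",h.round(1).tolist())
    cx,cy=np.mean(np.r_[r,h],0).astype(int); w=66 if cam!="wrist" else 130
    x=max(0,min(640-2*w,cx-w));y=max(0,min(480-2*w,cy-w)); k=266/(2*w)
    q=cv2.resize(im[y:y+2*w,x:x+2*w],(400,400) if 1 else 0,interpolation=cv2.INTER_CUBIC);k=400/(2*w)
    for i in range(0,2*w,20):
        cv2.putText(q,str(x+i),(int(i*k),10),0,.33,(0,255,255),1);cv2.putText(q,str(y+i),(0,int(i*k)+4),0,.33,(0,255,255),1)
    o.append(q)
cv2.imwrite("pics/"+n+".png",cv2.resize(np.hstack(o[1:] if len(sys.argv)<3 else o[:2]),(800,400)))
E
python3 look.py p1
```

```text
7.525 [0.48382629 0.12724863 0.29875305] [ 3.62126902e-05  9.36646919e-01  3.50274511e-01 -5.60988312e-04] [-0.01291678  0.52141852 -1.5742992 ] 0.1908156451103489
yaw 0.7157284499728473
wrist ring,front [[333.6, -622.9], [333.7, -528.0]] seat,tip [[377.9, -2345.0], [335.2, -668.7]]
scene ring,front [[418.0, 164.6], [411.0, 162.9]] seat,tip [[397.1, 143.2], [396.4, 150.2]]
top ring,front [[189.1, 190.1], [193.4, 195.3]] seat,tip [[199.0, 203.7], [200.6, 205.2]]
```

View pics/p1.png

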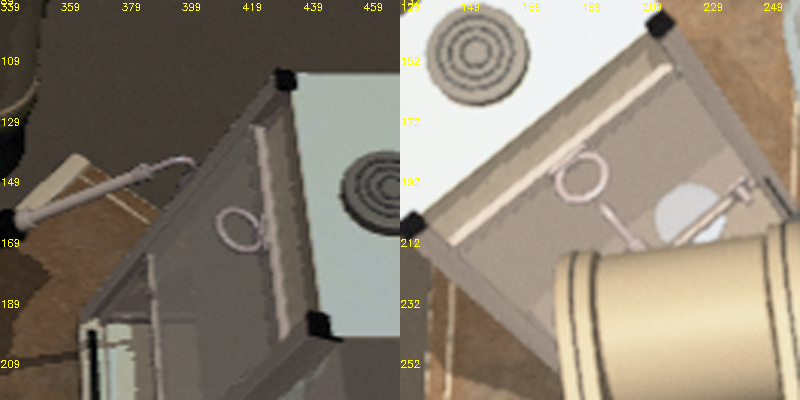

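Scene: ring centre (418.9,164.6), hook crown at (400,142). Top: ring (188.7,190.7), hook end (196,200), with the shaft line pointing at the ring. Both match the model, so I'll advance to above the ring.

Emit:
send_rows(
  rows=[
    {"translation": [0.2, 0.167, 0], "turn": [0, 0, 0], "grip": 0},
    {"translation": [0.3, 0.25, 0], "turn": [0, 0, 0], "grip": 0},
    {"translation": [0.3, 0.25, -0.1], "turn": [0, 0, 0], "grip": 0},
    {"translation": [0.3, 0.25, -0.2], "turn": [0, 0, 0], "grip": 0},
    {"translation": [0.3, 0.25, -0.2], "turn": [0, 0, 0], "grip": 0},
    {"translation": [0.163, 0.14, -0.2], "turn": [0, 0, 0], "grip": 0},
    {"translation": [0, 0, 0], "turn": [0, 0, 0], "grip": 0},
    {"translation": [0, 0, 0], "turn": [0, 0, 0], "grip": 0},
  ],
)

```text
time_s: 8.68
position: [0.5311, 0.1665, 0.2784]
ee_rot: [0.0, 0.937, 0.35, -0.0]
wrist_force: [-0.5, 0.4, -1.0]
grip_width: 0.198
gripper_force: 107.4
```

```bash
python3 look.py p2
```

```text
8.675 [0.53110606 0.16649795 0.27835566] [ 1.77958526e-05  9.36709794e-01  3.50106778e-01 -7.40109567e-05] [-0.45451315  0.41065995 -1.03247164] 0.19836060894219443
yaw 0.7153701888226102
wrist ring,front [[325.1, -255.5], [325.1, -157.0]] seat,tip [[377.8, -2322.9], [335.2, -666.8]]
scene ring,front [[418.0, 164.6], [411.0, 162.9]] seat,tip [[423.9, 149.9], [422.8, 156.7]]
top ring,front [[189.1, 190.1], [193.4, 195.3]] seat,tip [[182.9, 183.1], [184.7, 185.1]]
```

View pics/p2.png

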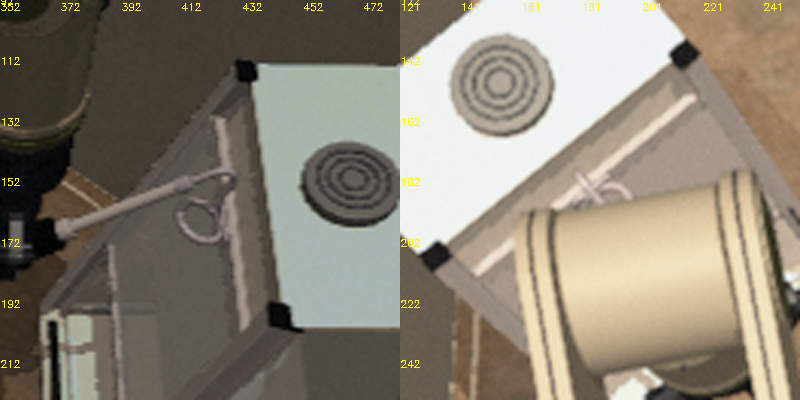

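The prong hangs just above the ring: scene tip ≈(424,160), top hook end (180,180), within about 1 mm laterally. I'll lower it along the slope in small steps.

Emit:
send_rows(
  rows=[
    {"translation": [-0.043, -0.037, -0.157], "turn": [0, 0, 0], "grip": 0},
    {"translation": [-0.043, -0.037, -0.157], "turn": [0, 0, 0], "grip": 0},
    {"translation": [-0.043, -0.037, -0.157], "turn": [0, 0, 0], "grip": 0},
    {"translation": [-0.043, -0.037, -0.157], "turn": [0, 0, 0], "grip": 0},
    {"translation": [-0.043, -0.037, -0.157], "turn": [0, 0, 0], "grip": 0},
    {"translation": [-0.026, -0.022, -0.094], "turn": [0, 0, 0], "grip": 0},
    {"translation": [-0.026, -0.022, -0.094], "turn": [0, 0, 0], "grip": 0},
  ],
)

```text
time_s: 9.7
position: [0.5232, 0.1597, 0.249]
ee_rot: [-0.0, 0.937, 0.35, 0.0]
wrist_force: [0.7, -0.2, -2.6]
grip_width: 0.194
gripper_force: 107.4
```

Emit:
send_rows(
  rows=[
    {"translation": [-0.026, -0.022, -0.094], "turn": [0, 0, 0], "grip": 0},
    {"translation": [-0.026, -0.022, -0.094], "turn": [0, 0, 0], "grip": 0},
    {"translation": [0, 0, 0], "turn": [0, 0, 0], "grip": 0},
  ],
)

```text
time_s: 10.07
position: [0.5215, 0.1583, 0.2432]
ee_rot: [-0.0, 0.937, 0.35, -0.0]
wrist_force: [0.1, -0.8, -1.0]
grip_width: 0.195
gripper_force: 107.4
```

Emit:
send_rows(
  rows=[
    {"translation": [-0.026, -0.022, -0.094], "turn": [0, 0, 0], "grip": 0},
    {"translation": [-0.026, -0.022, -0.094], "turn": [0, 0, 0], "grip": 0},
    {"translation": [-0.026, -0.022, -0.094], "turn": [0, 0, 0], "grip": 0},
    {"translation": [-0.026, -0.022, -0.094], "turn": [0, 0, 0], "grip": 0},
    {"translation": [0, 0, 0], "turn": [0, 0, 0], "grip": 0},
  ],
)

```text
time_s: 10.7
position: [0.5183, 0.1556, 0.2321]
ee_rot: [0.0, 0.937, 0.35, -0.0]
wrist_force: [-2.3, -0.9, -0.3]
grip_width: 0.197
gripper_force: 108.2
```

Emit:
send_rows(
  rows=[
    {"translation": [-0.026, -0.022, -0.094], "turn": [0, 0, 0], "grip": 0},
    {"translation": [-0.026, -0.022, -0.094], "turn": [0, 0, 0], "grip": 0},
    {"translation": [0, 0, 0], "turn": [0, 0, 0], "grip": 0},
  ],
)

```text
time_s: 11.08
position: [0.5171, 0.1544, 0.2267]
ee_rot: [0.0, 0.937, 0.35, 0.0]
wrist_force: [-0.6, -1.1, 3.6]
grip_width: 0.197
gripper_force: 108.6
```

Emit:
send_rows(
  rows=[
    {"translation": [-0.026, -0.022, -0.094], "turn": [0, 0, 0], "grip": 0},
    {"translation": [-0.026, -0.022, -0.094], "turn": [0, 0, 0], "grip": 0},
    {"translation": [0, 0, 0], "turn": [0, 0, 0], "grip": 0},
  ],
)

```text
time_s: 11.45
position: [0.5151, 0.1529, 0.2204]
ee_rot: [-0.0, 0.937, 0.35, -0.0]
wrist_force: [-0.6, -0.9, 1.4]
grip_width: 0.188
gripper_force: 108.6
```

```bash
python3 look.py p3
```

```text
11.45 [0.51506746 0.1529157  0.22042059] [-1.23745516e-05  9.36746590e-01  3.50008022e-01 -4.58967701e-04] [-0.62619193 -0.87804884  1.41590285] 0.18787429335028882
yaw 0.7151594129886476
wrist ring,front [[2720.6, -114555.8], [-1651.2, 75547.1]] seat,tip [[376.9, -2332.0], [334.9, -667.4]]
scene ring,front [[418.0, 164.6], [411.0, 162.9]] seat,tip [[409.9, 165.7], [409.1, 171.9]]
top ring,front [[189.1, 190.1], [193.4, 195.3]] seat,tip [[194.5, 196.6], [196.1, 198.2]]
```

View pics/p3.png

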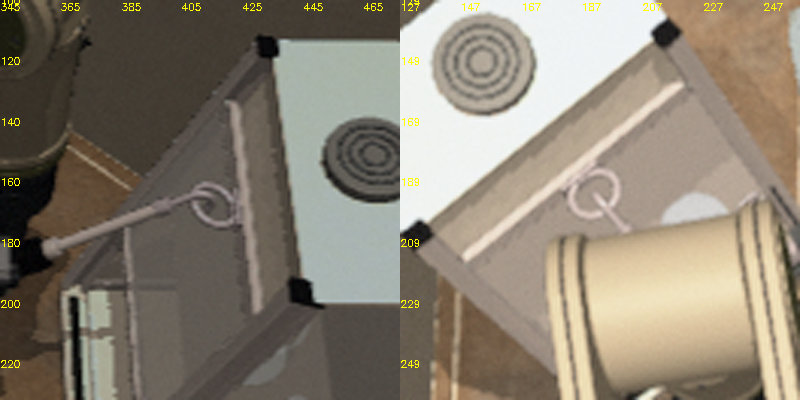

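The hook is in the ring and the sash has started to move (scene ring now ≈(416,167)). I'll draw down steadily.

Emit:
send_rows(
  rows=[
    {"translation": [-0.034, -0.03, -0.125], "turn": [0, 0, 0], "grip": 0},
    {"translation": [-0.034, -0.03, -0.125], "turn": [0, 0, 0], "grip": 0},
    {"translation": [-0.034, -0.03, -0.125], "turn": [0, 0, 0], "grip": 0},
    {"translation": [-0.034, -0.03, -0.125], "turn": [0, 0, 0], "grip": 0},
    {"translation": [-0.034, -0.03, -0.125], "turn": [0, 0, 0], "grip": 0},
    {"translation": [0, 0, 0], "turn": [0, 0, 0], "grip": 0},
  ],
)

```text
time_s: 12.35
position: [0.5098, 0.1484, 0.2015]
ee_rot: [-0.0, 0.937, 0.35, -0.001]
wrist_force: [-1.3, -1.8, 1.6]
grip_width: 0.196
gripper_force: 108.6
```

Emit:
send_rows(
  rows=[
    {"translation": [-0.034, -0.03, -0.125], "turn": [0, 0, 0], "grip": 0},
    {"translation": [-0.034, -0.03, -0.125], "turn": [0, 0, 0], "grip": 0},
    {"translation": [-0.034, -0.03, -0.125], "turn": [0, 0, 0], "grip": 0},
    {"translation": [-0.034, -0.03, -0.125], "turn": [0, 0, 0], "grip": 0},
    {"translation": [0, 0, 0], "turn": [0, 0, 0], "grip": 0},
  ],
)

```text
time_s: 12.98
position: [0.5057, 0.1448, 0.1865]
ee_rot: [-0.0, 0.937, 0.35, -0.001]
wrist_force: [-1.1, -1.5, 2.1]
grip_width: 0.194
gripper_force: 108.7
```

```bash
cat > st.py <<'E'
from h import *
F=[];Q=[]
for i in range(8):
    if i: read_camera("top")
    s=state();F.append(s["wrist_force"]);Q.append(s["wrist_torque"])
u=np.array([.2582,.2243,.940]);print(s["time_s"],s["position"],"F",np.mean(F,0).round(2),"std",np.std(F,0).round(2),"along slope",(np.mean(F,0)@u).round(2),"tq",np.mean(Q,0).round(2))
E
python3 st.py
```

```text
13.325 [0.506117   0.14502162 0.18710261] F [-1.73 -1.58  2.48] std [0.33 0.64 0.31] along slope 1.53 tq [ 0.28 -0.34 -0.02]
```

Emit:
send_rows(
  rows=[
    {"translation": [-0.017, -0.015, -0.0625], "turn": [0, 0, 0], "grip": 0},
    {"translation": [-0.017, -0.015, -0.0625], "turn": [0, 0, 0], "grip": 0},
    {"translation": [-0.017, -0.015, -0.0625], "turn": [0, 0, 0], "grip": 0},
    {"translation": [0, 0, 0], "turn": [0, 0, 0], "grip": 0},
  ],
)

```text
time_s: 13.82
position: [0.5045, 0.1436, 0.1813]
ee_rot: [0.0, 0.937, 0.35, -0.0]
wrist_force: [-1.0, -0.9, 3.2]
grip_width: 0.193
gripper_force: 108.8
```

Emit:
send_rows(
  rows=[
    {"translation": [-0.017, -0.015, -0.0625], "turn": [0, 0, 0], "grip": 0},
    {"translation": [-0.017, -0.015, -0.0625], "turn": [0, 0, 0], "grip": 0},
    {"translation": [-0.017, -0.015, -0.0625], "turn": [0, 0, 0], "grip": 0},
    {"translation": [0, 0, 0], "turn": [0, 0, 0], "grip": 0},
  ],
)

```text
time_s: 14.32
position: [0.5029, 0.1422, 0.1756]
ee_rot: [0.0, 0.937, 0.35, -0.0]
wrist_force: [-0.1, -0.4, 3.1]
grip_width: 0.192
gripper_force: 108.8
```

```bash
python3 st.py
```

```text
14.675 [0.50299324 0.14221966 0.17572643] F [-1.17 -1.34  2.7 ] std [0.68 0.42 0.47] along slope 1.94 tq [ 0.31 -0.36 -0.04]
```

Emit:
send_rows(
  rows=[
    {"translation": [-0.017, -0.015, -0.0625], "turn": [0, 0, 0], "grip": 0},
    {"translation": [-0.017, -0.015, -0.0625], "turn": [0, 0, 0], "grip": 0},
    {"translation": [0, 0, 0], "turn": [0, 0, 0], "grip": 0},
  ],
)

```text
time_s: 15.05
position: [0.5021, 0.1414, 0.172]
ee_rot: [0.0, 0.937, 0.35, -0.0]
wrist_force: [-0.9, -1.2, 4.2]
grip_width: 0.195
gripper_force: 108.8
```

```bash
python3 st.py
```

```text
15.4 [0.50206157 0.14137486 0.17208593] F [-0.91 -1.28  3.51] std [0.62 0.37 0.44] along slope 2.78 tq [ 0.38 -0.47 -0.02]
```

Emit:
send_rows(
  rows=[
    {"translation": [-0.017, -0.015, -0.0625], "turn": [0, 0, 0], "grip": 0},
    {"translation": [0, 0, 0], "turn": [0, 0, 0], "grip": 0},
  ],
)

```text
time_s: 15.65
position: [0.5016, 0.141, 0.1701]
ee_rot: [-0.0, 0.937, 0.35, -0.0]
wrist_force: [-0.6, -0.6, 3.9]
grip_width: 0.197
gripper_force: 108.8
```

```bash
python3 st.py
```

```text
16.0 [0.50156656 0.14093453 0.17021479] F [-0.82 -1.02  3.37] std [0.31 0.52 0.32] along slope 2.73 tq [ 0.4  -0.49 -0.03]
```

Emit:
send_rows(
  rows=[
    {"translation": [-0.017, -0.015, -0.0625], "turn": [0, 0, 0], "grip": 0},
    {"translation": [0, 0, 0], "turn": [0, 0, 0], "grip": 0},
  ],
)

```text
time_s: 16.25
position: [0.501, 0.1405, 0.1682]
ee_rot: [-0.0, 0.937, 0.35, -0.0]
wrist_force: [-0.2, -0.6, 3.4]
grip_width: 0.195
gripper_force: 108.8
```

```bash
python3 st.py
```

```text
16.6 [0.50102382 0.14045506 0.16830608] F [-0.57 -1.1   3.36] std [0.84 0.36 0.31] along slope 2.77 tq [ 0.39 -0.48 -0.02]
```

Emit:
send_rows(
  rows=[
    {"translation": [-0.017, -0.015, -0.0625], "turn": [0, 0, 0], "grip": 0},
    {"translation": [0, 0, 0], "turn": [0, 0, 0], "grip": 0},
  ],
)

```text
time_s: 16.85
position: [0.5005, 0.14, 0.1664]
ee_rot: [-0.0, 0.937, 0.35, -0.0]
wrist_force: [-0.8, -1.5, 3.7]
grip_width: 0.192
gripper_force: 108.8
```

```bash
python3 st.py
```

```text
17.2 [0.50053086 0.14001624 0.16647193] F [-1.17 -1.02  3.41] std [0.4  0.55 0.38] along slope 2.67 tq [ 0.4  -0.49 -0.04]
```

Emit:
send_rows(
  rows=[
    {"translation": [-0.017, -0.015, -0.0625], "turn": [0, 0, 0], "grip": 0},
    {"translation": [0, 0, 0], "turn": [0, 0, 0], "grip": 0},
  ],
)

```text
time_s: 17.45
position: [0.5, 0.1396, 0.1645]
ee_rot: [-0.0, 0.937, 0.35, -0.0]
wrist_force: [-1.1, -1.3, 4.3]
grip_width: 0.192
gripper_force: 108.8
```

```bash
python3 st.py
```

```text
17.8 [0.50003953 0.13956771 0.16461118] F [-0.96 -1.08  3.7 ] std [0.4  0.46 0.55] along slope 2.99 tq [ 0.41 -0.46 -0.03]
```

Emit:
send_rows(
  rows=[
    {"translation": [-0.017, -0.015, -0.0625], "turn": [0, 0, 0], "grip": 0},
    {"translation": [-0.017, -0.015, -0.0625], "turn": [0, 0, 0], "grip": 0},
    {"translation": [0, 0, 0], "turn": [0, 0, 0], "grip": 0},
  ],
)

```text
time_s: 18.18
position: [0.4989, 0.1386, 0.1606]
ee_rot: [-0.0, 0.937, 0.35, -0.0]
wrist_force: [-1.8, -1.1, 3.5]
grip_width: 0.192
gripper_force: 108.8
```

```bash
sed -i 's/range(8)/range(5)/' st.py; python3 st.py
```

```text
18.375 [0.49887466 0.13861219 0.16071457] F [-0.98 -1.48  3.22] std [0.82 0.55 0.28] along slope 2.44 tq [ 0.35 -0.44 -0.04]
```

Emit:
send_rows(
  rows=[
    {"translation": [-0.017, -0.015, -0.0625], "turn": [0, 0, 0], "grip": 0},
    {"translation": [-0.017, -0.015, -0.0625], "turn": [0, 0, 0], "grip": 0},
    {"translation": [0, 0, 0], "turn": [0, 0, 0], "grip": 0},
  ],
)

```text
time_s: 18.75
position: [0.4979, 0.1377, 0.1569]
ee_rot: [-0.0, 0.937, 0.35, -0.0]
wrist_force: [-1.0, -1.1, 3.7]
grip_width: 0.193
gripper_force: 108.8
```

```bash
python3 st.py
```

```text
18.95 [0.49791342 0.13772666 0.1570128 ] F [-1.2  -1.19  3.38] std [0.54 0.15 0.27] along slope 2.61 tq [ 0.38 -0.45 -0.01]
```

Emit:
send_rows(
  rows=[
    {"translation": [-0.017, -0.015, -0.0625], "turn": [0, 0, 0], "grip": 0},
    {"translation": [-0.017, -0.015, -0.0625], "turn": [0, 0, 0], "grip": 0},
    {"translation": [0, 0, 0], "turn": [0, 0, 0], "grip": 0},
  ],
)

```text
time_s: 19.32
position: [0.4969, 0.1368, 0.1532]
ee_rot: [-0.0, 0.937, 0.35, -0.0]
wrist_force: [-1.6, -0.6, 3.8]
grip_width: 0.193
gripper_force: 108.8
```

```bash
python3 st.py
```

```text
19.525 [0.49686008 0.1368507  0.15324564] F [-1.   -1.02  3.38] std [0.97 0.29 0.5 ] along slope 2.69 tq [ 0.38 -0.46 -0.03]
```

Emit:
send_rows(
  rows=[
    {"translation": [-0.017, -0.015, -0.0625], "turn": [0, 0, 0], "grip": 0},
    {"translation": [-0.017, -0.015, -0.0625], "turn": [0, 0, 0], "grip": 0},
    {"translation": [0, 0, 0], "turn": [0, 0, 0], "grip": 0},
  ],
)

```text
time_s: 19.9
position: [0.4959, 0.1359, 0.1494]
ee_rot: [-0.0, 0.937, 0.35, -0.0]
wrist_force: [-0.6, -0.5, 4.2]
grip_width: 0.191
gripper_force: 108.9
```

```bash
python3 st.py
```

```text
20.1 [0.49586108 0.13591811 0.14953613] F [-1.01 -1.36  3.85] std [0.39 0.49 0.17] along slope 3.05 tq [ 0.42 -0.48 -0.01]
```

Emit:
send_rows(
  rows=[
    {"translation": [-0.017, -0.015, -0.0625], "turn": [0, 0, 0], "grip": 0},
    {"translation": [-0.017, -0.015, -0.0625], "turn": [0, 0, 0], "grip": 0},
    {"translation": [0, 0, 0], "turn": [0, 0, 0], "grip": 0},
  ],
)

```text
time_s: 20.48
position: [0.4956, 0.1354, 0.1465]
ee_rot: [0.0, 0.937, 0.35, 0.001]
wrist_force: [-0.7, -1.0, 6.9]
grip_width: 0.187
gripper_force: 109.2
```

```bash
python3 st.py
```

```text
20.675 [0.4955918  0.13536294 0.14651713] F [-0.85 -0.63  6.16] std [0.35 0.56 0.45] along slope 5.43 tq [ 0.68 -0.75  0.03]
```

Emit:
send_rows(
  rows=[
    {"translation": [-0.017, -0.015, -0.0625], "turn": [0, 0, 0], "grip": 0},
    {"translation": [0, 0, 0], "turn": [0, 0, 0], "grip": 0},
  ],
)

```text
time_s: 20.92
position: [0.4952, 0.135, 0.1447]
ee_rot: [0.0, 0.937, 0.35, 0.001]
wrist_force: [-1.4, -0.8, 6.7]
grip_width: 0.194
gripper_force: 109.3
```

```bash
python3 st.py
```

```text
21.125 [0.49516736 0.13496817 0.14473898] F [-1.02 -0.39  6.7 ] std [0.37 0.19 0.34] along slope 5.95 tq [ 0.72 -0.81  0.07]
```

Emit:
send_rows(
  rows=[
    {"translation": [-0.017, -0.015, -0.0625], "turn": [0, 0, 0], "grip": 0},
    {"translation": [-0.017, -0.015, -0.0625], "turn": [0, 0, 0], "grip": 0},
    {"translation": [0, 0, 0], "turn": [0, 0, 0], "grip": 0},
  ],
)

```text
time_s: 21.5
position: [0.4943, 0.1341, 0.1411]
ee_rot: [0.0, 0.937, 0.35, 0.001]
wrist_force: [0.3, 0.3, 7.1]
grip_width: 0.191
gripper_force: 109.3
```

```bash
python3 st.py
```

```text
21.7 [0.49425137 0.13409594 0.14111545] F [-0.4  -0.07  7.09] std [0.49 0.77 0.35] along slope 6.54 tq [ 0.79 -0.86  0.07]
```

Emit:
send_rows(
  rows=[
    {"translation": [-0.017, -0.015, -0.0625], "turn": [0, 0, 0], "grip": 0},
    {"translation": [0, 0, 0], "turn": [0, 0, 0], "grip": 0},
  ],
)

```text
time_s: 21.95
position: [0.4939, 0.1337, 0.1393]
ee_rot: [0.0, 0.937, 0.35, 0.001]
wrist_force: [-0.9, -0.7, 6.9]
grip_width: 0.193
gripper_force: 109.4
```

```bash
python3 st.py
```

```text
22.15 [0.49387044 0.13368959 0.13935407] F [-0.67  0.02  7.14] std [0.25 0.73 0.34] along slope 6.54 tq [ 0.8  -0.88  0.06]
```

Emit:
send_rows(
  rows=[
    {"translation": [-0.017, -0.015, -0.0625], "turn": [0, 0, 0], "grip": 0},
    {"translation": [0, 0, 0], "turn": [0, 0, 0], "grip": 0},
  ],
)

```text
time_s: 22.4
position: [0.4935, 0.1333, 0.1376]
ee_rot: [0.0, 0.937, 0.35, 0.001]
wrist_force: [-1.1, 0.0, 7.7]
grip_width: 0.195
gripper_force: 109.5
```

```bash
python3 st.py
```

```text
22.6 [0.49346639 0.13326581 0.13758123] F [-0.85 -0.2   7.58] std [0.37 0.79 0.37] along slope 6.86 tq [ 0.84 -0.93  0.09]
```

Emit:
send_rows(
  rows=[
    {"translation": [-0.017, -0.015, -0.0625], "turn": [0, 0, 0], "grip": 0},
    {"translation": [0, 0, 0], "turn": [0, 0, 0], "grip": 0},
  ],
)

```text
time_s: 22.85
position: [0.4931, 0.1329, 0.1358]
ee_rot: [0.0, 0.937, 0.35, 0.002]
wrist_force: [-0.8, -0.2, 8.3]
grip_width: 0.196
gripper_force: 109.5
```

```bash
python3 st.py
```

```text
23.05 [0.49305843 0.13285252 0.1357984 ] F [-0.72 -0.53  8.06] std [0.55 0.29 0.34] along slope 7.27 tq [ 0.88 -0.96  0.07]
```

Emit:
send_rows(
  rows=[
    {"translation": [-0.017, -0.015, -0.0625], "turn": [0, 0, 0], "grip": 0},
    {"translation": [0, 0, 0], "turn": [0, 0, 0], "grip": 0},
  ],
)

```text
time_s: 23.3
position: [0.4924, 0.1323, 0.1338]
ee_rot: [0.0, 0.937, 0.35, 0.001]
wrist_force: [0.1, -0.3, 7.7]
grip_width: 0.194
gripper_force: 109.5
```

```bash
python3 st.py
```

```text
23.5 [0.49238019 0.13230846 0.13376487] F [-1.13 -0.25  7.72] std [0.7  0.24 0.58] along slope 6.9 tq [ 0.82 -0.92  0.05]
```

Emit:
send_rows(
  rows=[
    {"translation": [-0.013, -0.011, -0.047], "turn": [0, 0, 0], "grip": 0},
    {"translation": [0, 0, 0], "turn": [0, 0, 0], "grip": 0},
  ],
)

```text
time_s: 23.75
position: [0.4916, 0.1318, 0.1319]
ee_rot: [0.0, 0.937, 0.35, 0.001]
wrist_force: [-1.0, -1.9, 5.6]
grip_width: 0.2
gripper_force: 109.2
```

```bash
python3 st.py
```

```text
23.95 [0.4915533  0.13174806 0.13193113] F [-1.08 -1.85  5.89] std [0.27 0.57 0.5 ] along slope 4.84 tq [ 0.65 -0.75 -0.02]
```

Force is dropping as the bolt passes over the pin. I'll continue in 1 mm steps to feel for the stop.

Emit:
send_rows(
  rows=[
    {"translation": [-0.009, -0.0075, -0.031], "turn": [0, 0, 0], "grip": 0},
    {"translation": [0, 0, 0], "turn": [0, 0, 0], "grip": 0},
  ],
)

```text
time_s: 24.2
position: [0.4912, 0.1315, 0.1309]
ee_rot: [0.0, 0.937, 0.35, 0.001]
wrist_force: [-1.3, -1.4, 6.9]
grip_width: 0.193
gripper_force: 109.2
```

```bash
python3 st.py
```

```text
24.4 [0.49115959 0.13147987 0.13087241] F [-1.36 -1.54  6.26] std [0.4  0.24 0.58] along slope 5.18 tq [ 0.62 -0.7  -0.01]
```

Emit:
send_rows(
  rows=[
    {"translation": [-0.009, -0.0075, -0.031], "turn": [0, 0, 0], "grip": 0},
    {"translation": [0, 0, 0], "turn": [0, 0, 0], "grip": 0},
  ],
)

```text
time_s: 24.65
position: [0.4907, 0.1311, 0.1298]
ee_rot: [0.0, 0.937, 0.35, 0.0]
wrist_force: [-1.6, -1.7, 5.4]
grip_width: 0.196
gripper_force: 109.1
```

```bash
python3 st.py
```

```text
24.85 [0.49071112 0.13114561 0.1297311 ] F [-1.52 -1.65  5.06] std [0.26 0.64 0.46] along slope 4.0 tq [ 0.54 -0.63 -0.03]
```

Emit:
send_rows(
  rows=[
    {"translation": [-0.009, -0.0075, -0.031], "turn": [0, 0, 0], "grip": 0},
    {"translation": [0, 0, 0], "turn": [0, 0, 0], "grip": 0},
  ],
)

```text
time_s: 25.1
position: [0.4902, 0.1308, 0.1285]
ee_rot: [0.0, 0.937, 0.35, -0.0]
wrist_force: [-2.5, -2.5, 5.2]
grip_width: 0.194
gripper_force: 109.0
```

```bash
python3 st.py
```

```text
25.3 [0.49017816 0.13083435 0.12856082] F [-1.87 -2.59  4.88] std [0.59 0.12 0.24] along slope 3.53 tq [ 0.41 -0.51 -0.07]
```

Emit:
send_rows(
  rows=[
    {"translation": [-0.009, -0.0075, -0.031], "turn": [0, 0, 0], "grip": 0},
    {"translation": [0, 0, 0], "turn": [0, 0, 0], "grip": 0},
  ],
)

```text
time_s: 25.55
position: [0.4899, 0.1307, 0.1275]
ee_rot: [0.0, 0.937, 0.35, -0.0]
wrist_force: [-2.2, -2.7, 3.7]
grip_width: 0.193
gripper_force: 109.0
```

```bash
python3 st.py
```

```text
25.75 [0.48985532 0.13068014 0.12756014] F [-1.91 -3.15  4.  ] std [0.36 0.27 0.5 ] along slope 2.56 tq [ 0.36 -0.48 -0.14]
```

Emit:
send_rows(
  rows=[
    {"translation": [-0.02, -0.02, -0.031], "turn": [0, 0, 0], "grip": 0},
    {"translation": [0, 0, 0], "turn": [0, 0, 0], "grip": 0},
  ],
)

```text
time_s: 26.0
position: [0.4895, 0.1303, 0.1268]
ee_rot: [-0.0, 0.937, 0.35, 0.0]
wrist_force: [-0.8, -2.5, 4.5]
grip_width: 0.19
gripper_force: 108.9
```

```bash
python3 st.py
```

```text
26.2 [0.48943567 0.13022018 0.12680355] F [-1.16 -1.53  4.73] std [0.36 0.57 0.46] along slope 3.8 tq [ 0.5  -0.61 -0.09]
```

Emit:
send_rows(
  rows=[
    {"translation": [-0.02, -0.02, -0.031], "turn": [0, 0, 0], "grip": 0},
    {"translation": [0, 0, 0], "turn": [0, 0, 0], "grip": 0},
  ],
)

```text
time_s: 26.45
position: [0.4887, 0.1296, 0.1257]
ee_rot: [-0.0, 0.937, 0.35, 0.0]
wrist_force: [0.4, -0.2, 3.3]
grip_width: 0.193
gripper_force: 108.8
```

```bash
python3 st.py
```

```text
26.65 [0.48873278 0.12954988 0.12575451] F [ 0.33 -0.43  3.8 ] std [0.51 0.55 0.6 ] along slope 3.56 tq [ 0.47 -0.61 -0.07]
```

Emit:
send_rows(
  rows=[
    {"translation": [-0.009, -0.0075, -0.031], "turn": [0, 0, 0], "grip": 0},
    {"translation": [0, 0, 0], "turn": [0, 0, 0], "grip": 0},
  ],
)

```text
time_s: 26.9
position: [0.4885, 0.1293, 0.1248]
ee_rot: [-0.0, 0.937, 0.35, -0.0]
wrist_force: [0.8, 0.8, 5.6]
grip_width: 0.195
gripper_force: 108.9
```

```bash
python3 st.py
```

```text
27.1 [0.4884458  0.12929812 0.12485216] F [ 0.   -0.23  4.47] std [0.69 0.78 0.59] along slope 4.15 tq [ 0.51 -0.59 -0.01]
```

Emit:
send_rows(
  rows=[
    {"translation": [-0.009, -0.0075, -0.031], "turn": [0, 0, 0], "grip": 0},
    {"translation": [0, 0, 0], "turn": [0, 0, 0], "grip": 0},
  ],
)

```text
time_s: 27.35
position: [0.4885, 0.1292, 0.1242]
ee_rot: [0.0, 0.937, 0.35, 0.0]
wrist_force: [-0.2, -0.3, 5.1]
grip_width: 0.198
gripper_force: 109.1
```

```bash
python3 st.py
```

```text
27.55 [0.48849721 0.1291702  0.12420999] F [-0.16 -0.63  5.66] std [0.54 0.39 0.34] along slope 5.14 tq [ 0.66 -0.72  0.01]
```

Emit:
send_rows(
  rows=[
    {"translation": [-0.009, -0.0075, -0.031], "turn": [0, 0, 0], "grip": 0},
    {"translation": [0, 0, 0], "turn": [0, 0, 0], "grip": 0},
  ],
)

```text
time_s: 27.8
position: [0.4885, 0.1291, 0.1236]
ee_rot: [0.0, 0.937, 0.35, 0.001]
wrist_force: [0.1, -0.1, 6.8]
grip_width: 0.197
gripper_force: 109.3
```

```bash
python3 st.py
```

```text
28.0 [0.48851651 0.12906113 0.12359116] F [-0.43 -0.27  7.09] std [0.48 0.39 0.5 ] along slope 6.49 tq [ 0.74 -0.89  0.01]
```

Emit:
send_rows(
  rows=[
    {"translation": [-0.009, -0.0075, -0.031], "turn": [0, 0, 0], "grip": 0},
    {"translation": [0, 0, 0], "turn": [0, 0, 0], "grip": 0},
  ],
)

```text
time_s: 28.25
position: [0.4886, 0.129, 0.123]
ee_rot: [0.0, 0.937, 0.35, 0.001]
wrist_force: [0.1, -0.2, 7.7]
grip_width: 0.188
gripper_force: 109.5
```

```bash
python3 st.py
```

```text
28.45 [0.48864151 0.12896762 0.12306485] F [0.08 0.07 8.03] std [0.15 0.42 0.35] along slope 7.59 tq [ 0.9  -1.03  0.03]
```

It's firmly at the stop, about 9 N and stiff. I'll ease off upward and check that the load vanishes.

Emit:
send_rows(
  rows=[
    {"translation": [0.017, 0.015, 0.0625], "turn": [0, 0, 0], "grip": 0},
    {"translation": [0.017, 0.015, 0.0625], "turn": [0, 0, 0], "grip": 0},
    {"translation": [0.017, 0.015, 0.0625], "turn": [0, 0, 0], "grip": 0},
    {"translation": [0.017, 0.015, 0.0625], "turn": [0, 0, 0], "grip": 0},
    {"translation": [0.017, 0.015, 0.0625], "turn": [0, 0, 0], "grip": 0},
    {"translation": [0.017, 0.015, 0.0625], "turn": [0, 0, 0], "grip": 0},
    {"translation": [0, 0, 0], "turn": [0, 0, 0], "grip": 0},
    {"translation": [0, 0, 0], "turn": [0, 0, 0], "grip": 0},
  ],
)

```text
time_s: 29.45
position: [0.4907, 0.1314, 0.1332]
ee_rot: [-0.0, 0.937, 0.35, -0.0]
wrist_force: [-0.9, 0.4, -1.4]
grip_width: 0.194
gripper_force: 107.9
```

```bash
python3 st.py; python3 look.py p4
```

```text
29.65 [0.4906711  0.13135242 0.13322814] F [-0.07 -0.09 -1.3 ] std [0.5  0.74 0.43] along slope -1.26 tq [-0.01  0.02 -0.  ]
29.65 [0.4906711  0.13135242 0.13322814] [-1.61591482e-05  9.36710219e-01  3.50105645e-01 -5.58235830e-05] [-0.35235175  0.34669359 -1.79220082] 0.19575318953568668
yaw 0.7153677694063977
wrist ring,front [[309.2, 597.5], [309.3, 527.1]] seat,tip [[377.6, -2318.0], [335.2, -666.2]]
scene ring,front [[418.0, 164.6], [411.0, 162.9]] seat,tip [[390.6, 187.2], [390.1, 192.7]]
top ring,front [[189.1, 190.1], [193.4, 195.3]] seat,tip [[210.8, 215.0], [212.0, 216.2]]
```

View pics/p4.png

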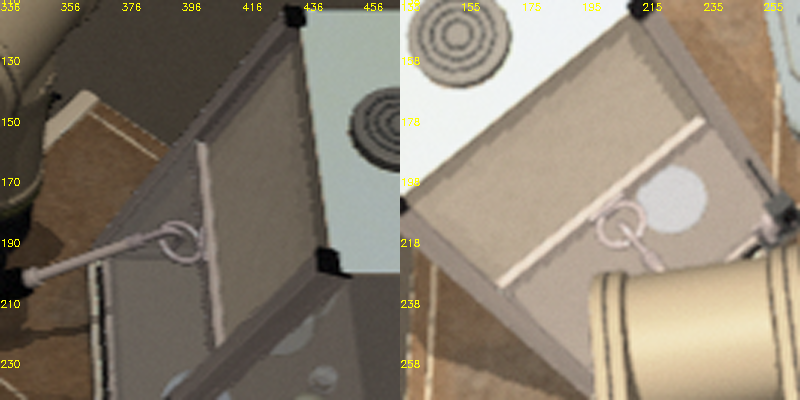

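The sash stays down with zero load (top view: ring at (207,211), rail far below the top). I'll unhook upward along the slope.

Emit:
send_rows(
  rows=[
    {"translation": [0.03, 0.026, 0.1], "turn": [0, 0, 0], "grip": 0},
    {"translation": [0.03, 0.026, 0.11], "turn": [0, 0, 0], "grip": 0},
    {"translation": [0.03, 0.026, 0.11], "turn": [0, 0, 0], "grip": 0},
    {"translation": [0.03, 0.026, 0.11], "turn": [0, 0, 0], "grip": 0},
    {"translation": [0, 0, 0], "turn": [0, 0, 0], "grip": 0},
  ],
)

```text
time_s: 30.42
position: [0.4947, 0.1346, 0.1467]
ee_rot: [0.0, 0.937, 0.35, 0.0]
wrist_force: [-0.3, 0.4, -1.1]
grip_width: 0.195
gripper_force: 107.9
```

Emit:
send_rows(
  rows=[
    {"translation": [0.034, 0.03, 0.125], "turn": [0, 0, 0], "grip": 0},
    {"translation": [0.034, 0.03, 0.125], "turn": [0, 0, 0], "grip": 0},
    {"translation": [0.043, 0.037, 0.157], "turn": [0, 0, 0], "grip": 0},
    {"translation": [0.043, 0.037, 0.157], "turn": [0, 0, 0], "grip": 0},
    {"translation": [0.043, 0.037, 0.157], "turn": [0, 0, 0], "grip": 0},
    {"translation": [0.043, 0.037, 0.157], "turn": [0, 0, 0], "grip": 0},
    {"translation": [0.043, 0.037, 0.157], "turn": [0, 0, 0], "grip": 0},
    {"translation": [0, 0, 0.1], "turn": [0, 0, 0], "grip": 0},
    {"translation": [0, 0, 0], "turn": [0, 0, 0], "grip": 0},
  ],
)

```text
time_s: 31.55
position: [0.503, 0.1418, 0.1806]
ee_rot: [0.0, 0.937, 0.35, 0.0]
wrist_force: [0.5, 0.5, -1.3]
grip_width: 0.199
gripper_force: 107.9
```

Emit:
send_rows(
  rows=[
    {"translation": [-0.2, -0.174, 0], "turn": [0, 0, 0], "grip": 0},
    {"translation": [-0.3, -0.26, 0.2], "turn": [0, 0, 0], "grip": 0},
    {"translation": [-0.3, -0.26, 0.4], "turn": [0, 0, 0], "grip": 0},
    {"translation": [-0.3, -0.26, 0.6], "turn": [0, 0, 0], "grip": 0},
    {"translation": [-0.3, -0.26, 0.8], "turn": [0, 0, 0], "grip": 0},
    {"translation": [-0.1, -0.1, 0.8], "turn": [0, 0, 0], "grip": 0},
    {"translation": [0, 0, 0.8], "turn": [0, 0, 0], "grip": 0},
    {"translation": [0, 0, 0.4], "turn": [0, 0, 0], "grip": 0},
    {"translation": [0, 0, 0], "turn": [0, 0, 0], "grip": 0},
  ],
)

```text
time_s: 32.67
position: [0.458, 0.1022, 0.301]
ee_rot: [0.0, 0.937, 0.35, 0.001]
wrist_force: [-0.3, 0.1, -2.8]
grip_width: 0.195
gripper_force: 107.9
```

Emit:
send_rows(
  rows=[
    {"translation": [0.013, -0.4, 0], "turn": [0, 0, -0.97], "grip": 0},
    {"translation": [0.013, -0.75, 0], "turn": [0, 0, -1.95], "grip": 0},
    {"translation": [0.013, -0.75, 0], "turn": [0, 0, -1.95], "grip": 0},
    {"translation": [0.013, -0.75, 0], "turn": [0, 0, -1.95], "grip": 0},
    {"translation": [0.013, -0.75, 0], "turn": [0, 0, -1.95], "grip": 0},
    {"translation": [0.013, -0.75, 0], "turn": [0, 0, -1.95], "grip": 0},
    {"translation": [0.013, -0.75, 0], "turn": [0, 0, -1.95], "grip": 0},
    {"translation": [0.013, -0.75, 0], "turn": [0, 0, -1.95], "grip": 0},
    {"translation": [0.013, -0.75, 0], "turn": [0, 0, -1.95], "grip": 0},
    {"translation": [0.013, -0.75, 0], "turn": [0, 0, -1.95], "grip": 0},
    {"translation": [0.013, -0.75, 0], "turn": [0, 0, -1.95], "grip": 0},
    {"translation": [0.013, -0.75, 0], "turn": [0, 0, -1.95], "grip": 0},
    {"translation": [0.013, -0.75, 0], "turn": [0, 0, -1.95], "grip": 0},
    {"translation": [0.013, -0.75, 0], "turn": [0, 0, -1.95], "grip": 0},
    {"translation": [0.013, -0.75, 0], "turn": [0, 0, -1.95], "grip": 0},
    {"translation": [0.013, -0.75, 0], "turn": [0, 0, -1.95], "grip": 0},
    {"translation": [0.013, -0.59, 0], "turn": [0, 0, -1.95], "grip": 0},
    {"translation": [0, 0, 0], "turn": [0, 0, 0], "grip": 0},
    {"translation": [0, 0, 0], "turn": [0, 0, 0], "grip": 0},
  ],
)

```text
time_s: 35.05
position: [0.4644, -0.2645, 0.3001]
ee_rot: [-0.0, 0.997, 0.077, -0.0]
wrist_force: [-0.5, 0.5, -1.1]
grip_width: 0.192
gripper_force: 108.0
```

```bash
python3 - <<'E'
from h import *
s=state();print(s["time_s"],s["position"],"yaw",2*np.arctan2(s["ee_rot"][2],s["ee_rot"][1]),(np.array([.4649,-.2649,.102])-s["position"])/.03)
E
```

```text
35.05 [ 0.46441792 -0.26454378  0.30011075] yaw 0.15409320108513322 [ 0.0160693  -0.01187415 -6.6036916 ]
```

Emit:
send_rows(
  rows=[
    {"translation": [0.016, -0.012, -0.4], "turn": [0, 0, 0], "grip": 0},
    {"translation": [0, 0, -0.8], "turn": [0, 0, 0], "grip": 0},
    {"translation": [0, 0, -0.8], "turn": [0, 0, 0], "grip": 0},
    {"translation": [0, 0, -0.8], "turn": [0, 0, 0], "grip": 0},
    {"translation": [0, 0, -0.8], "turn": [0, 0, 0], "grip": 0},
    {"translation": [0, 0, -0.8], "turn": [0, 0, 0], "grip": 0},
    {"translation": [0, 0, -0.6], "turn": [0, 0, 0], "grip": 0},
    {"translation": [0, 0, -0.4], "turn": [0, 0, 0], "grip": 0},
    {"translation": [0, 0, -0.4], "turn": [0, 0, 0], "grip": 0},
    {"translation": [0, 0, -0.3], "turn": [0, 0, 0], "grip": 0},
    {"translation": [0, 0, -0.2], "turn": [0, 0, 0], "grip": 0},
    {"translation": [0, 0, 0], "turn": [0, 0, 0], "grip": 0},
  ],
)

```text
time_s: 36.55
position: [0.4648, -0.2651, 0.1109]
ee_rot: [-0.0, 0.997, 0.077, -0.0]
wrist_force: [-0.3, -0.2, -1.8]
grip_width: 0.195
gripper_force: 108.0
```

Emit:
send_rows(
  rows=[
    {"translation": [0, 0, -0.1], "turn": [0, 0, 0], "grip": 0},
    {"translation": [0, 0, -0.1], "turn": [0, 0, 0], "grip": 0},
    {"translation": [0, 0, -0.1], "turn": [0, 0, 0], "grip": 0},
    {"translation": [0, 0, 0], "turn": [0, 0, 0], "grip": 0},
    {"translation": [0, 0, 0], "turn": [0, 0, 0], "grip": 0},
  ],
)

```text
time_s: 37.17
position: [0.465, -0.2652, 0.1023]
ee_rot: [0.0, 0.997, 0.077, 0.0]
wrist_force: [0.6, -0.7, -1.3]
grip_width: 0.195
gripper_force: 108.0
```

Emit:
send_rows(
  rows=[
    {"translation": [0, 0, -0.05], "turn": [0, 0, 0], "grip": 0},
    {"translation": [0, 0, -0.05], "turn": [0, 0, 0], "grip": 0},
    {"translation": [0, 0, 0], "turn": [0, 0, 0], "grip": 0},
    {"translation": [0, 0, 0], "turn": [0, 0, 0], "grip": 0},
  ],
)

```text
time_s: 37.67
position: [0.4649, -0.2652, 0.0992]
ee_rot: [-0.0, 0.997, 0.077, -0.0]
wrist_force: [-0.3, 0.2, -1.3]
grip_width: 0.196
gripper_force: 108.0
```

Emit:
send_rows(
  rows=[
    {"translation": [0, 0, -0.04], "turn": [0, 0, 0], "grip": 0},
    {"translation": [0, 0, 0], "turn": [0, 0, 0], "grip": 0},
    {"translation": [0, 0, 0], "turn": [0, 0, 0], "grip": 0},
  ],
)

```text
time_s: 38.05
position: [0.465, -0.2652, 0.099]
ee_rot: [0.0, 0.997, 0.077, 0.0]
wrist_force: [-4.1, 2.6, 6.6]
grip_width: 0.195
gripper_force: 109.5
```

Emit:
send_rows(
  rows=[
    {"translation": [0, 0, -0.04], "turn": [0, 0, 0], "grip": 0},
    {"translation": [0, 0, 0], "turn": [0, 0, 0], "grip": 0},
    {"translation": [0, 0, 0], "turn": [0, 0, 0], "grip": 0},
  ],
)

```text
time_s: 38.42
position: [0.4651, -0.2652, 0.0989]
ee_rot: [0.0, 0.997, 0.077, 0.0]
wrist_force: [-8.4, 6.2, 16.4]
grip_width: 0.195
gripper_force: 110.9
```

Emit:
send_rows(
  rows=[
    {"translation": [0, 0, 0.05], "turn": [0, 0, 0], "grip": 0},
    {"translation": [0, 0, 0], "turn": [0, 0, 0], "grip": 0.3},
    {"translation": [0, 0, 0], "turn": [0, 0, 0], "grip": 0.6},
    {"translation": [0, 0, 0], "turn": [0, 0, 0], "grip": 1},
    {"translation": [0, 0, 0], "turn": [0, 0, 0], "grip": 1},
    {"translation": [0, 0, 0], "turn": [0, 0, 0], "grip": 1},
    {"translation": [0, 0, 0], "turn": [0, 0, 0], "grip": 1},
    {"translation": [0, 0, 0.3], "turn": [0, 0, 0], "grip": 1},
    {"translation": [0, 0, 0.6], "turn": [0, 0, 0], "grip": 1},
    {"translation": [0, 0, 0.9], "turn": [0, 0, 0], "grip": 1},
    {"translation": [0, 0, 0.9], "turn": [0, 0, 0], "grip": 1},
    {"translation": [0, 0, 0.9], "turn": [0, 0, 0], "grip": 1},
    {"translation": [0, 0, 0.9], "turn": [0, 0, 0], "grip": 1},
    {"translation": [0, 0, 0.5], "turn": [0, 0, 0], "grip": 1},
    {"translation": [0, 0, 0], "turn": [0, 0, 0], "grip": 1},
  ],
)

```text
time_s: 40.3
position: [0.4656, -0.2657, 0.2503]
ee_rot: [0.001, 0.997, 0.077, 0.001]
wrist_force: [-0.5, 0.3, -0.8]
grip_width: 1.001
gripper_force: 0.0
```

```bash
python3 - <<'E'
from h import *
import cv2
t=read_camera("top");w=read_camera("wrist");s=state();print(s["time_s"],s["position"],s["wrist_force"])
cv2.imwrite("pics/end.png",np.hstack([cv2.resize(w,(480,360)),cv2.resize(t[90:270,90:250],(320,360))]))
E
```

```text
40.4 [ 0.46464208 -0.26497669  0.24766143] [-0.3088565 -0.6548688 -0.166033 ]
```

View pics/end.png

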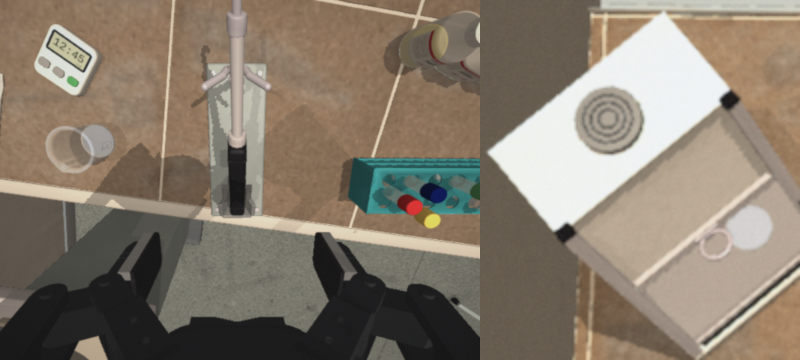

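The pole lies in its stand as it did at the start (grip at x≈237, y 145–213). The sash is held down (ring at (714,243) in the crop), and the beaker and timer are in place. I'll hand in now.

```bash
python3 -c "
from station import *
print(hand_in())"
```

```text
the job is handed in; nothing more can be done
None
```

The sash is drawn down and held by its latch, the pole lies back in its stand and let go, the beaker and timer look unmoved in the last picture, and the job was handed in at about 40 s; the hand-in returned no verdict, and the highest pull I read was about 9–10 N.

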